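# Set the depth rod in the carving blank

## Robot

A 6-joint arm with a two-finger parallel gripper is mounted at the origin on the work surface. World frame = base frame: x ahead of the robot, y to its left, z up, the work surface at z = 0. Lengths are in m, angles in rad, forces in N, time in s.
With the tool pointing down it reaches from about 0.375 to 0.975 m from the base axis. Payload 3.8 kg.
Tool frame: the origin (TCP) lies midway between the tips of the shut fingers; the grasp point (between the pads) lies arm.grip_depth behind it (arm.grip_depth is the distance from the TCP to the grasp point, in m); z points along the fingers, y is the direction in which the jaws open and shut (so a half turn about z gives the same grasp; the last joint's range is limited). The gripper opens to 85 mm and grips with 20 to 120 N. Pads are 22 mm wide; open, the fingers measure 114 mm over their backs; the gripper's body (76 mm by 85 mm) begins 54 mm behind the grasp point. The pads swing forward as they close: fully open they stand 13 mm farther back than shut.
Start: joints at [1.147, 0.264, 1.604, -0, 1.274, -0.037], TCP at [0.255, 0.625, 0.231] pointing down, gripper open.
Joint ranges: [-2.63, 2.63], [-0.94, 2.18], [0.31, 2.57], [-1.31, 4.45], [0, 2.66], [-2.55, 2.55]. Speed limits (rad/s): [2.57, 2.57, 3.14, 3.14, 3.14, 3.14].

## Interface

Orientations are given as a unit quaternion [x, y, z, w].
In Python, from rig import arm, viewer, hand_in gives the robot as it stands. The module is installed in compiled form; this text tells all that it offers.
- The arm moves only by the tool step_arm, never from a script. Its argument "moves" is a list of rows, each a list of 7 numbers: the shift along the tool's x, y, z in m, then the turn, a rotation vector about the tool's x, y, z in rad, then the opening, from -1 (shut) to 1 (fully open). A call has 1 to 20 rows; each row is the pose to reach, as a shift and turn from the pose measured when the call began, along the tool's axes at that moment; what a row does not reach only later rows make up. A row lasts 1/8 s, in which the tool goes at most 62.5 mm and 10.7 degrees, less where a joint would pass 70% of its speed; a pose out of reach is approached as far as the arm can. A call with a gripper value outside its range is refused whole. The fingers move at their own pace and stop on an object; the grip force is fixed at half the most. Time passes only in rows, so rows that repeat a pose let the fingers close. It gives the time, the measured TCP pose, the force and the opening at its end, in the units of the state.
- arm.read_state(): the state, without advancing time (a new reading comes with each control period).
- viewer.grab_frame(name): name is "scene" or "top" or "wrist"; returns the picture (480x640x3 uint8, red, green, blue); there is no depth.
- viewer.get_calibration(name): a dict with "camera_matrix" (3x3 intrinsics, pixels), "eye" and "orientation" of the camera in the world; the wrist camera has in their place "T_tool_cam" (4x4, takes a point from camera to tool coordinates, whose origin is the TCP and whose axes are the flange's). Camera axes: x right, y down, z forward; pixel columns grow to the right and rows downward; lengths in m; the calibration is good to about 2 mm. A picture is of the moment at which its call begins: read the wrist's pose just before it. get_calibration takes no time and is no camera call.
- hand_in(): hands the job in, once; it reports no verdict.
Trained networks look in the newest picture that a camera, given by its name, has taken for a name from the list of things; names that differ only in an ending like _2 or _b are one class to them, and where a whole thing is asked for, a point or a joint stands for the part that bears it (a point fixed in the world has none). Each returns a list of dicts, best first, with "p" (0 to 1); they miss things now and then, are a little off and sometimes report something else, mostly with a low value. They report only what shows in the picture. A call takes as long as a camera call. They do not tell look-alikes from the thing itself.
- viewer.find_in(query, camera): "position" ([x, y, z] in m, in world coordinates, good to about 4 mm: the middle of the surface that is visible of it).
The state is a dict: "clock": time; "joint_pos": joint angles; "qvel": joint speeds; "joint_efforts": joint torques, N m; "tcp_pos": TCP position; "tcp_rot": TCP orientation; "contact_force": force on the tool from outside, world axes, zero at the start; "ft_torque": the same for the moment, N m; "gripper_width": finger opening in m.
Only numpy, scipy, OpenCV 4.12 (cv2) and the standard library are available. Lean on these libraries where they do the work, as an engineer would, in place of code of your own. Each camera call takes 0.05 s, during which the arm holds its last target. There are 200 camera calls.

## Task

Take the steel depth rod out of the tool stand and lower it gently into the middle-sized hole in the carving blank until it touches bottom, and press it home there with about 10 N by hand for a good second. Then slide its stop down the rod until it lies flush on the wood, hold it pressed there with about 10 N for a good second as well, and leave the rod standing on the bottom with the stop down, never bearing on the wood harder than 25 N and without disturbing anything else.

Things in the scene. Friction and masses are not known exactly. Their poses are not given: they have to be found in the camera images.
- rod: The depth rod: a plain bright steel rod, 18 mm in diameter and 104 mm long, with a 1.5 mm chamfer at its foot, about 0.2 kg. It carries the stop. It starts upright in one of the two sockets of the stand, foot 35 mm below the stand's top, and is free to be lifted out. Origin: centre of its foot; z runs up along the rod.
- rod_top (a point): Centre of the rod's flat top end, 104 mm above its foot.
- stop: The stop: an aluminium disc 50 mm in diameter and 10 mm thick around the rod, about 50 g, with a tiny thumb screw on its rim. It stays on the rod and slides along it against a light drag of about 1.4 N (it stays where it is left, but does not hold up the weight of the rod). Origin: centre of its underside; z up the rod. At the start its underside is 64 to 68 mm above the rod's foot, so 26 to 30 mm of bare rod stand above it; it can be slid down to 31 mm above the foot.
- blank: The carving blank: a pale wooden block 150 x 110 x 90 mm (x, y, z) with a rounded log end on its +x side, held fast between two steel bench dogs. Origin: centre of its underside. Its flat top, 90 mm above the bench, has three blind holes: the bore for the rod (point bore), a wide shallow recess (34 mm across, 13 mm deep, at x +45, y +20 mm) and a small pilot hole (8 mm, at x -55, y -35 mm).
- bore (a point): Centre of the mouth of the bore, level with the blank's top face, at x -20, y 0 mm of the blank; z up. The bore is 19.4 mm in diameter (about 0.7 mm play all round the rod), with a 1.5 mm chamfer at the mouth and a hard flat wooden floor. Its depth is not known: anywhere from 44 to 56 mm. So the underside of the stop is 8 to 24 mm above the wood when the rod touches bottom, and 38 to 50 mm of rod stand above the stop once that is down.
- stand: The tool stand: a fixed dark wooden block 70 x 160 x 50 mm (x, y, z). Origin: centre of its underside. Two sockets, 20 mm in diameter and 35 mm deep, at y -45 and +45 mm; the rod stands in one and the dowel in the other.
- dowel: A plain pale wooden dowel without a stop, 18 mm in diameter, 87 mm long, upright in the stand's other socket. Leave it alone. Origin: centre of its foot.
- chisel: A carving chisel with a wooden handle, 220 mm long, 24 mm high, lying on the bench between the stand and the blank. Leave it alone. Origin: under its middle.
- mallet: A wooden mallet, 230 mm long, 80 mm high, lying at the back. Leave it alone. Origin: under the end of the head where the handle enters.
- oil: A grey oil bottle, 64 mm across, 170 mm high. Leave it alone. Origin: centre of its underside.
- can: An open steel can, 76 mm across, 85 mm high. Leave it alone. Origin: centre of its underside.
- brush: A bench brush lying at the left. Leave it alone. Origin: on its underside.
- offcut: A loose wooden offcut, 100 x 60 x 30 mm, at the right. Leave it alone. Origin: centre of its underside.
Things that resemble listed ones, but are neither listed nor needed, are in the scene too. What is shaped like the rod but orange or purple is not meant.

How it is judged:
By the outcome, as a careful person would: the job done as asked, in the order asked, and still so for the second after the job is handed in, with the robot touching nothing.
It also fails if it takes over 64 s, if anything falls off the work surface, if the arm or the gripper's body presses on something with over 40 N, if the wrist force passes 120 N, or if a joint passes its speed limit or range.

## Working session

There is one attempt and no reset: what is moved stays moved. The work goes in short steps, Python scripts to look and compute and a tool call to move; the robot and the scene stay as the last step left them, time stands still between calls to the robot, and variables do not carry over. Pictures are saved under pics/ and viewed, about 8 in all and at most 12, crops included, and the job is handed in when it is done.

Besides the shell and the picture viewer there is one more tool, called after "Emit:" as a command line: name --pt "numbers of a row" for each row, then --argument value for the rest. step_arm: Moves the arm, as the interface text tells. Its arguments: {"type":"object","properties":{"moves":{"type":"array"}},"required":["moves"]}

```bash
mkdir -p pics; cat > h.py <<'E'
import numpy as np, cv2
from rig import arm, viewer, hand_in
from scipy.spatial.transform import Rotation as R
def cam(n):
    s=arm.read_state(); im=viewer.grab_frame(n); c=viewer.get_calibration(n); return s,im,c
def save(im,f): cv2.imwrite('pics/'+f,cv2.cvtColor(im,cv2.COLOR_RGB2BGR))
E
python3 - <<'E'
from h import *
s=arm.read_state();print(s,arm.grip_depth)
ims=[]
for n in('scene','top'):
    _,im,c=cam(n);ims.append(im);print(n,c)
    for q in('rod','stop','bore','blank','stand','dowel','rod_top'):
        print(q,[(np.round(d['position'],3).tolist(),round(d['p'],2)) for d in viewer.find_in(q,n)][:4])
save(ims[0],'scene.png');save(ims[1],'top.png')
E
```

```text
{'clock': 0.0, 'joint_pos': array([ 1.14709292e+00,  2.64785625e-01,  1.60537225e+00, -6.87196878e-06,
        1.27371385e+00, -3.69165147e-02]), 'qvel': array([ 0.00032687,  0.00063274,  0.00105534,  0.00165287, -0.00086121,
        0.00063634]), 'joint_efforts': array([-2.81443971e-05, -5.15108728e+01, -3.67317438e+01, -4.33923651e-04,
        1.33355783e-02,  3.96644339e-06]), 'tcp_pos': array([0.25433138, 0.62445817, 0.2299411 ]), 'tcp_rot': array([ 1.92189065e-01,  9.81357256e-01, -1.11019795e-03, -2.56935098e-04]), 'contact_force': array([-0.1867022 ,  1.05191477,  0.31863778]), 'ft_torque': array([-0.01394593,  0.00293667, -0.05974687]), 'gripper_width': 0.08545405195006119} 0.0187
scene {'camera_matrix': array([[492.79589701,   0.        , 319.69244696],
       [  0.        , 492.79589701, 237.41905752],
       [  0.        ,   0.        ,   1.        ]]), 'eye': array([1.19339225, 0.45815464, 0.93517588]), 'orientation': array([ 0.40318824,  0.83872742, -0.32805807, -0.1623375 ])}
rod [([0.684, -0.105, 0.077], 0.92), ([0.44, -0.104, 0.074], 0.84), ([0.665, -0.201, 0.079], 0.
[... 737 characters left out ...]
295525]), 'orientation': array([-0.70128499,  0.70667892, -0.06450098,  0.06814611])}
rod [([0.561, -0.119, 0.091], 0.76), ([0.408, -0.202, 0.074], 0.75), ([0.672, -0.109, 0.079], 0.64), ([0.429, -0.11, 0.074], 0.63)]
stop [([0.668, -0.106, 0.072], 0.8), ([0.431, -0.112, 0.078], 0.78), ([0.561, -0.114, 0.092], 0.73), ([0.656, -0.204, 0.076], 0.71)]
bore [([0.803, -0.074, 0.067], 0.7), ([0.524, 0.179, 0.094], 0.61)]
blank [([0.523, 0.184, 0.092], 0.57), ([0.558, -0.116, 0.09], 0.16)]
stand [([0.547, -0.173, 0.049], 0.81)]
dowel [([0.551, -0.198, 0.101], 0.5)]
rod_top [([0.435, -0.11, 0.075], 0.96), ([0.668, -0.108, 0.074], 0.87), ([0.557, -0.119, 0.096], 0.79), ([0.658, -0.204, 0.072], 0.76)]
```

View pics/scene.png

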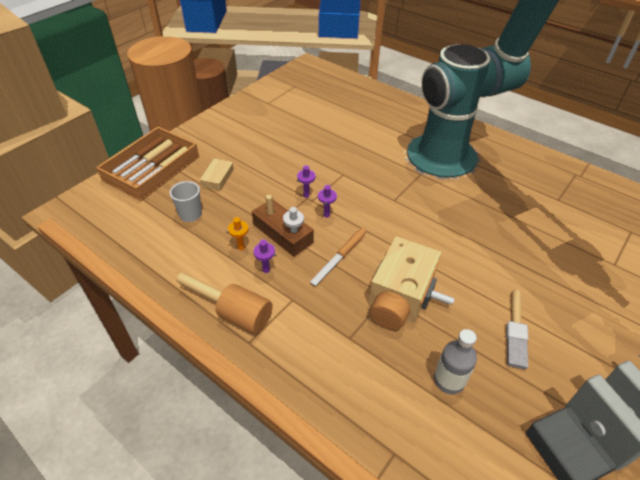

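View pics/top.png

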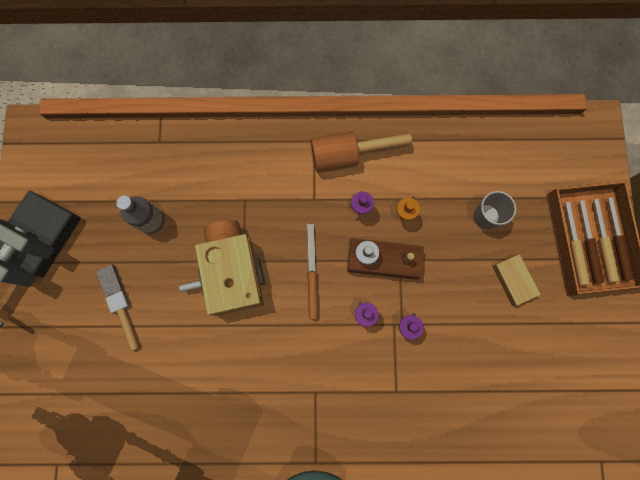

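The scene shows the steel rod with its stop in the stand (stop at scene px (293,218), top px (368,252)). The bore is at scene (410,261), top (228,282). The purple and orange ones are decoys. The two cameras' positions disagree by 10–30 mm, so I'll check with my own rays.

```bash
python3 - <<'E'
from h import *
P={'stop_top':((293,214),(368,251),.091),'bore':((410,261),(228,282),.09),'dowel_top':((268,198),(411,256),.102),'recess':((410,283),(213,255),.09),'base':((443,165),(315,490),0)}
for k,(a,b,z) in P.items():
    L=[]
    for n,p in(('scene',a),('top',b)):
        c=viewer.get_calibration(n);d=R.from_quat(c['orientation']).apply(np.linalg.inv(c['camera_matrix'])@[*p,1]);e=np.array(c['eye']);L.append((e,d/np.linalg.norm(d)))
        print(k,n,(e+d*(z-e[2])/d[2]).round(3))
    A=sum(np.eye(3)-np.outer(d,d) for e,d in L);B=sum((np.eye(3)-np.outer(d,d))@e for e,d in L);print('  tri',np.linalg.solve(A,B).round(3))
print(viewer.get_calibration('wrist'))
s,im,c=cam('wrist');save(im,'w0.png')
E
```

```text
stop_top scene [ 0.554 -0.125  0.091]
stop_top top [ 0.562 -0.117  0.091]
  tri [ 0.561 -0.117  0.101]
bore scene [0.503 0.177 0.09 ]
bore top [0.499 0.178 0.09 ]
  tri [0.5   0.177 0.087]
dowel_top scene [ 0.558 -0.203  0.102]
dowel_top top [ 0.549 -0.206  0.102]
  tri [ 0.551 -0.208  0.093]
recess scene [0.556 0.21  0.09 ]
recess top [0.556 0.211 0.09 ]
  tri [0.557 0.21  0.091]
base scene [0.041 0.026 0.   ]
base top [ 0.067 -0.001  0.   ]
  tri [0.06  0.015 0.007]
{'camera_matrix': array([[368.59835111,   0.        , 319.10527846],
       [  0.        , 368.59835111, 243.34341755],
       [  0.        ,   0.        ,   1.        ]]), 'T_tool_cam': array([[ 6.88575320e-04, -9.45781746e-01, -3.24802117e-01,
         8.39740282e-02],
       [ 9.99999736e-01,  7.26146537e-04,  5.53875169e-06,
         5.29907243e-04],
       [ 2.30615483e-04, -3.24802036e-01,  9.45781996e-01,
        -1.41445835e-01],
       [ 0.00000000e+00,  0.00000000e+00,  0.00000000e+00,
         1.00000000e+00]])}
```

Emit:
step_arm --pt "-0.06 -0.061 0.003 0 0 0.13 1" --pt "-0.12 -0.122 0.006 0 0 0.27 1" --pt "-0.18 -0.183 0.01 0 0 0.4 1" --pt "-0.24 -0.244 0.013 0 0 0.55 1" --pt "-0.3 -0.306 0.016 0 0 0.68 1" --pt "-0.36 -0.367 0.02 0 0 0.82 1" --pt "-0.42 -0.43 0.023 0 0 0.96 1" --pt "-0.48 -0.49 0.026 0 0 1.1 1" --pt "-0.54 -0.55 0.03 0 0 1.24 1" --pt "-0.562 -0.573 0.03 0 0 1.29 1" --pt "-0.562 -0.573 0.03 0 0 1.29 1" --pt "-0.562 -0.573 0.03 0 0 1.29 1" --pt "-0.562 -0.573 0.03 0 0 1.29 1" --pt "-0.562 -0.573 0.03 0 0 1.29 1" --pt "-0.562 -0.573 0.03 0 0 1.29 1" --pt "-0.562 -0.573 0.03 0 0 1.29 1"

```text
clock: 2.85
tcp_pos: [0.5585, -0.1163, 0.2013]
tcp_rot: [0.743, 0.669, 0.0, -0.0]
contact_force: [0.4, -0.2, 0.1]
gripper_width: 0.0859
```

```bash
python3 - <<'E'
from h import *
s,im,c=cam('wrist');save(im,'w1.png')
print(s['tcp_pos'],R.from_quat(s['tcp_rot']).as_matrix().round(4),s['contact_force'],s['qvel'].round(3))
for q in('stop','rod_top','rod'):
    print(q,[(np.round(d['position'],3).tolist(),round(d['p'],2)) for d in viewer.find_in(q,'wrist')][:3])
E
```

```text
[ 0.55853913 -0.11629212  0.20131461] [[ 1.045e-01  9.945e-01 -2.000e-04]
 [ 9.945e-01 -1.045e-01  4.000e-04]
 [ 4.000e-04 -3.000e-04 -1.000e+00]] [ 0.41245534 -0.21339951  0.10338484] [ 0.007 -0.005  0.002  0.    -0.003 -0.   ]
stop [([0.666, -0.1, 0.072], 0.94), ([0.564, -0.115, 0.092], 0.93), ([0.401, -0.194, 0.077], 0.88)]
rod_top [([0.567, -0.11, 0.092], 0.84), ([0.662, -0.202, 0.076], 0.81), ([0.666, -0.103, 0.078], 0.75)]
rod [([0.44, -0.108, 0.072], 0.94), ([0.664, -0.204, 0.076], 0.9), ([0.407, -0.195, 0.074], 0.82)]
```

View pics/w1.png

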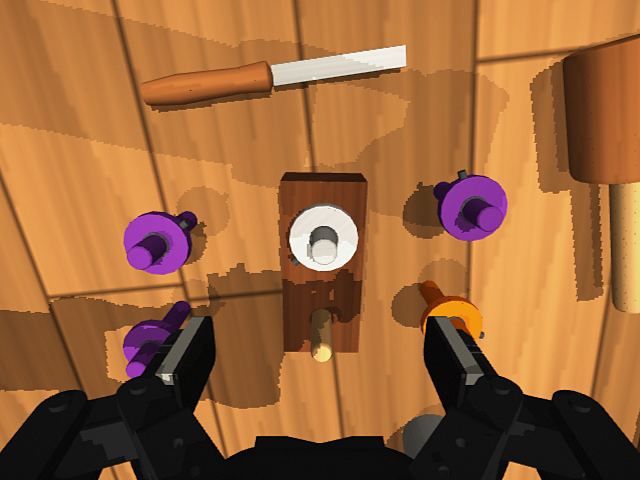

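The steel rod is centred in view: top face about (324,252), stop disc centre about (324,238).

```bash
cat >> h.py <<'E'
def wpt(s,p,z,c=None):
    c=c or viewer.get_calibration('wrist');T=np.array(c['T_tool_cam']);Rt=R.from_quat(s['tcp_rot']).as_matrix()
    d=Rt@T[:3,:3]@np.linalg.inv(c['camera_matrix'])@[*p,1];e=s['tcp_pos']+Rt@T[:3,3]
    return e+d*(z-e[2])/d[2]
def totool(s,w): return (R.from_quat(s['tcp_rot']).inv().apply(np.array(w)-s['tcp_pos'])).round(4)
E
python3 - <<'E'
from h import *
s=arm.read_state()
im=cv2.imread('pics/w1.png');hsv=cv2.cvtColor(im,cv2.COLOR_BGR2HSV)
m=((hsv[...,1]<50)&(hsv[...,2]>170)).astype(np.uint8);m[:195]=0;m[285:]=0;m[:,:270]=0;m[:,380:]=0
cs=cv2.findContours(m,0,1)[0];k=max(cs,key=cv2.contourArea);print(cv2.boundingRect(k),cv2.fitEllipse(k))
e=cv2.fitEllipse(k)[0]
for n,p,z in(('stop',e,.091),('top',(324,252),.119),('sock',(323,356),.05)):
    w=wpt(s,p,z);print(n,w.round(4),totool(s,[w[0],w[1],.1]))
cv2.imwrite('pics/w1c.png',cv2.resize(im[190:380,270:390],None,fx=3.1,fy=3.1,interpolation=cv2.INTER_NEAREST))
E
```

```text
(289, 206, 69, 65) ((323.35491943359375, 238.07229614257812), (63.974124908447266, 67.65451049804688), 84.60845947265625)
stop [ 0.5621 -0.1151  0.091 ] [0.0017 0.003  0.1015]
top [ 0.5622 -0.1154  0.119 ] [0.0014 0.0032 0.1015]
sock [ 0.5492 -0.2444  0.05  ] [-0.1282  0.0037  0.1015]
```

View pics/w1c.png

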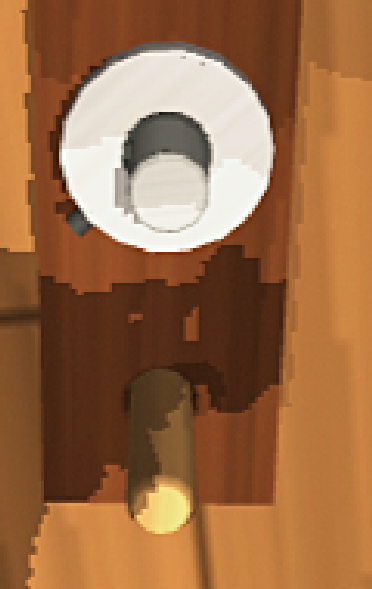

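Emit:
step_arm --pt "0.0016 0.003 0.02 0 0 0 1" --pt "0.0016 0.003 0.045 0 0 0 1" --pt "0.0016 0.003 0.07 0 0 0 1" --pt "0.0016 0.003 0.09 0 0 0 1" --pt "0.0016 0.003 0.1 0 0 0 1" --pt "0.0016 0.003 0.106 0 0 0 1" --pt "0.0016 0.003 0.106 0 0 0 1" --pt "0.0016 0.003 0.106 0 0 0 -0.3" --pt "0.0016 0.003 0.106 0 0 0 -0.3" --pt "0.0016 0.003 0.106 0 0 0 -0.3" --pt "0.0016 0.003 0.106 0 0 0 -0.3" --pt "0.0016 0.003 0.106 0 0 0 -0.3"

```text
clock: 4.55
tcp_pos: [0.562, -0.1152, 0.0956]
tcp_rot: [0.743, 0.669, 0.0, 0.0]
contact_force: [-0.6, 0.2, -0.1]
gripper_width: 0.0299
```

```bash
python3 - <<'E'
from h import *
s,im,c=cam('wrist');save(im[150:420,200:460],'w2.png')
print(s['tcp_pos'],s['contact_force'],s['ft_torque'],s['gripper_width'])
E
```

```text
[ 0.56203025 -0.11520138  0.09559238] [-0.61684479  0.23002803 -0.14372146] [ 0.04771656  0.00142298 -0.02460839] 0.029884557298194434
```

View pics/w2.png

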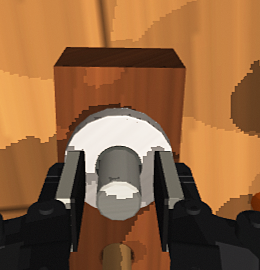

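The rod is centred between the pads, so I'll close and lift a little.

Emit:
step_arm --pt "0 0 0 0 0 0 -1" --pt "0 0 0 0 0 0 -1" --pt "0 0 0 0 0 0 -1" --pt "0 0 0 0 0 0 -1" --pt "0 0 0 0 0 0 -1" --pt "0 0 -0.005 0 0 0 -1" --pt "0 0 -0.015 0 0 0 -1" --pt "0 0 -0.03 0 0 0 -1" --pt "0 0 -0.05 0 0 0 -1" --pt "0 0 -0.075 0 0 0 -1" --pt "0 0 -0.1 0 0 0 -1" --pt "0 0 -0.12 0 0 0 -1" --pt "0 0 -0.125 0 0 0 -1" --pt "0 0 -0.125 0 0 0 -1" --pt "0 0 -0.125 0 0 0 -1"

```text
clock: 6.48
tcp_pos: [0.5611, -0.115, 0.2192]
tcp_rot: [0.743, 0.669, -0.001, -0.001]
contact_force: [-1.5, 0.0, -3.4]
gripper_width: 0.0154
```

```bash
python3 - <<'E'
from h import *
s=arm.read_state();print(s['tcp_pos'],s['contact_force'],s['ft_torque'],s['gripper_width'])
print(totool(s,[.5,.178,.226]), R.from_quat(s['tcp_rot']).as_matrix().round(4))
E
```

```text
[ 0.56109934 -0.11498371  0.21916043] [-1.47582134  0.01313121 -3.37536461] [-0.01399995  0.04336832 -0.00959364] 0.015392768290301286
[ 0.285  -0.0913 -0.0065] [[ 1.043e-01  9.945e-01 -2.000e-03]
 [ 9.945e-01 -1.043e-01  6.000e-04]
 [ 4.000e-04 -2.100e-03 -1.000e+00]]
```

Emit:
step_arm --pt "0.03 -0.01 0 0 0 0 -1" --pt "0.07 -0.022 0 0 0 0 -1" --pt "0.11 -0.036 0 0 0 0 -1" --pt "0.15 -0.05 0 0 0 0 -1" --pt "0.19 -0.065 0 0 0 0 -1" --pt "0.22 -0.078 0 0 0 0 -1" --pt "0.245 -0.087 0 0 0 0 -1" --pt "0.255 -0.091 0 0 0 0 -1" --pt "0.255 -0.091 0 0 0 0 -1" --pt "0.255 -0.091 0 0 0 0 -1" --pt "0.255 -0.091 0 0 0 0 -1" --pt "0.255 -0.091 0 0 0 0 -1"

```text
clock: 7.98
tcp_pos: [0.4974, 0.1475, 0.2195]
tcp_rot: [0.743, 0.669, -0.001, -0.001]
contact_force: [-0.2, -0.9, -2.2]
gripper_width: 0.0158
```

```bash
python3 - <<'E'
from h import *
s,im,c=cam('wrist');save(im,'w3.png')
print(s['tcp_pos'],s['contact_force'],s['gripper_width'],R.from_quat(s['tcp_rot']).as_matrix().round(4))
E
```

```text
[0.49741889 0.14745602 0.21945052] [-0.20650553 -0.91307522 -2.23418602] 0.015841634496488163 [[ 1.053e-01  9.944e-01 -1.900e-03]
 [ 9.944e-01 -1.053e-01  5.000e-04]
 [ 3.000e-04 -2.000e-03 -1.000e+00]]
```

View pics/w3.png

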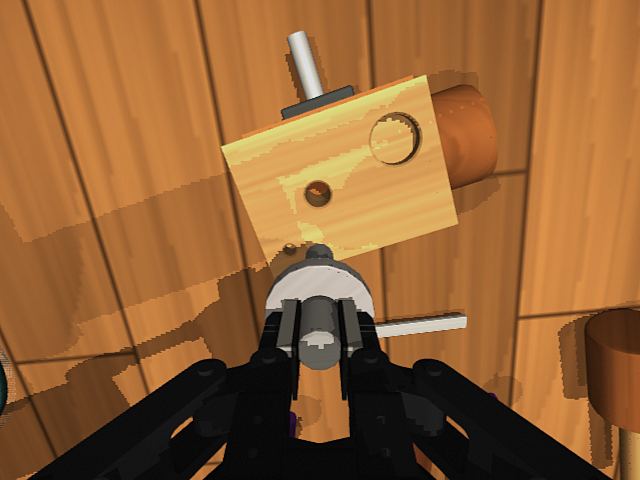

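The bore is at about (318,193) and the rod's foot shows at about (320,250) below the stop. I'll take a zoomed crop to fit the rim.

```bash
python3 - <<'E'
from h import *
s=arm.read_state()
im=cv2.imread('pics/w3.png')
c=cv2.resize(im[170:270,260:370],None,fx=5,fy=5,interpolation=cv2.INTER_CUBIC);cv2.imwrite('pics/w3c.png',c)
for n,p in(('bore',(318,193)),('recess',(395,138)),('cA',(222,147)),('cB',(427,75)),('cC',(457,225)),('pilot',(290,249))):
    print(n,wpt(s,p,.09).round(4))
print('foot',wpt(s,(320,252),.139).round(4))
E
```

```text
bore [0.4995 0.1783 0.09  ]
recess [0.5578 0.2117 0.09  ]
cA [0.4349 0.2184 0.09  ]
cB [0.5808 0.2503 0.09  ]
cC [0.6025 0.1427 0.09  ]
pilot [0.4731 0.1366 0.09  ]
foot [0.498  0.1497 0.139 ]
```

View pics/w3c.png

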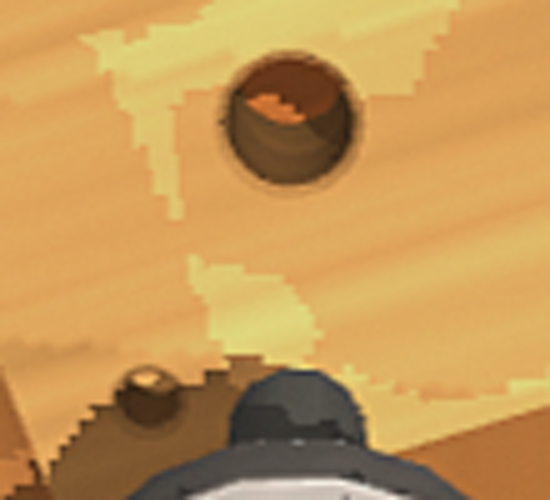

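```bash
python3 - <<'E'
from h import *
s=arm.read_state()
zf=s['tcp_pos'][2]-.0806
for n,w,o in(('foot7.5',wpt(s,(319.6,244),zf),.0075),('foot9',wpt(s,(319.6,244),zf+.0015),.009),('bore',wpt(s,(318.0,193.8),.09),0)):
    print(n,w.round(4),totool(s,w)-[o,0,0])
E
```

```text
foot7.5 [0.4983 0.1551 0.1389] [0.0001 0.0003 0.0806]
foot9 [0.4984 0.1556 0.1404] [-0.0009  0.0003  0.0791]
bore [0.4995 0.1777 0.09  ] [ 0.0301 -0.0009  0.1295]
```

Emit:
step_arm --pt "0.01 -0.001 0 0 0 0 -1" --pt "0.02 -0.001 0.01 0 0 0 -1" --pt "0.03 -0.001 0.02 0 0 0 -1" --pt "0.03 -0.001 0.03 0 0 0 -1" --pt "0.03 -0.001 0.038 0 0 0 -1" --pt "0.03 -0.001 0.042 0 0 0 -1" --pt "0.03 -0.001 0.042 0 0 0 -1" --pt "0.03 -0.001 0.042 0 0 0 -1" --pt "0.03 -0.001 0.042 0 0 0 -1"

```text
clock: 9.15
tcp_pos: [0.4998, 0.1775, 0.178]
tcp_rot: [0.743, 0.669, -0.0, -0.001]
contact_force: [-0.3, -0.3, -2.4]
gripper_width: 0.016
```

```bash
python3 - <<'E'
from h import *
s,im,c=cam('wrist')
zf=s['tcp_pos'][2]-.0806
print(s['tcp_pos'],totool(s,[.4995,.1775,.09]),s['contact_force'],s['gripper_width'])
a=cv2.resize(im[130:290,240:400],None,fx=3,fy=3,interpolation=cv2.INTER_CUBIC)
_,im2,c2=cam('scene')
p=c2['camera_matrix']@R.from_quat(c2['orientation']).inv().apply(np.array([.4995,.1775,.1])-c2['eye']);u,v=(p[:2]/p[2]).astype(int);print(u,v)
b=cv2.resize(im2[v-40:v+40,u-27:u+27],None,fx=6,fy=6,interpolation=cv2.INTER_CUBIC)
save(np.hstack([a,b]),'w4.png')
E
```

```text
[0.49983703 0.17752083 0.17804074] [-0.0001 -0.0002  0.088 ] [-0.29357974 -0.25704079 -2.40624552] 0.015985235016283225
411 257
```

View pics/w4.png

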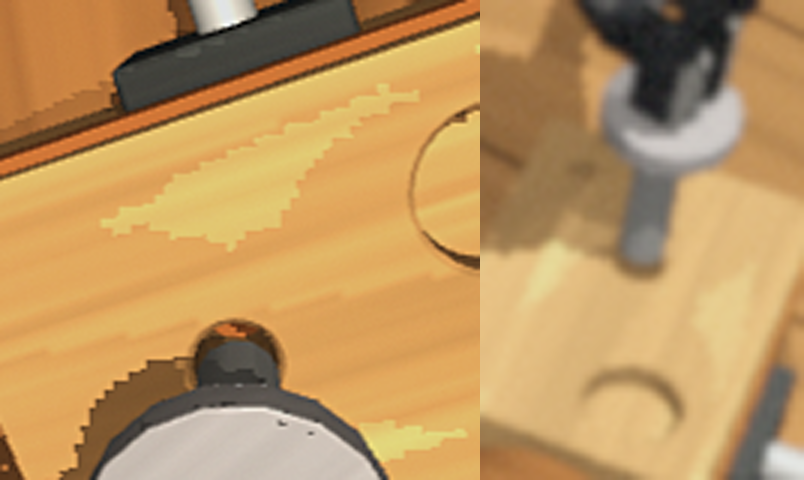

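The rod foot is 7–8 mm over the bore and concentric in both views, so I'll lower it gently.

Emit:
step_arm --pt "0 0 0.002 0 0 0 -1" --pt "0 0 0.004 0 0 0 -1" --pt "0 0 0.006 0 0 0 -1" --pt "0 0 0.008 0 0 0 -1" --pt "0 0 0.01 0 0 0 -1" --pt "0 0 0.012 0 0 0 -1" --pt "0 0 0.012 0 0 0 -1"

```text
clock: 10.12
tcp_pos: [0.4995, 0.1775, 0.1656]
tcp_rot: [0.743, 0.669, -0.0, -0.001]
contact_force: [0.2, -1.4, -1.5]
gripper_width: 0.0158
```

Emit:
step_arm --pt "0 0 0.004 0 0 0 -1" --pt "0 0 0.008 0 0 0 -1" --pt "0 0 0.012 0 0 0 -1" --pt "0 0 0.016 0 0 0 -1" --pt "0 0 0.02 0 0 0 -1" --pt "0 0 0.024 0 0 0 -1" --pt "0 0 0.028 0 0 0 -1" --pt "0 0 0.032 0 0 0 -1" --pt "0 0 0.034 0 0 0 -1" --pt "0 0 0.035 0 0 0 -1" --pt "0 0 0.035 0 0 0 -1"

```text
clock: 11.5
tcp_pos: [0.4995, 0.1775, 0.1307]
tcp_rot: [0.743, 0.669, -0.0, -0.001]
contact_force: [0.8, -0.5, -3.4]
gripper_width: 0.0157
```

Emit:
step_arm --pt "0 0 0.001 0 0 0 -1" --pt "0 0 0.002 0 0 0 -1" --pt "0 0 0.003 0 0 0 -1" --pt "0 0 0.004 0 0 0 -1" --pt "0 0 0.005 0 0 0 -1"

```text
clock: 12.12
tcp_pos: [0.4995, 0.1775, 0.1256]
tcp_rot: [0.743, 0.669, -0.0, -0.001]
contact_force: [0.6, 0.0, -2.4]
gripper_width: 0.0161
```

Emit:
step_arm --pt "0 0 0.001 0 0 0 -1" --pt "0 0 0.002 0 0 0 -1" --pt "0 0 0.003 0 0 0 -1"

```text
clock: 12.5
tcp_pos: [0.4997, 0.1776, 0.1229]
tcp_rot: [0.743, 0.669, -0.0, -0.001]
contact_force: [-1.8, -0.1, 3.1]
gripper_width: 0.0158
```

Emit:
step_arm --pt "0 0 0.0003 0 0 0 -1" --pt "0 0 0.0003 0 0 0 -1"

```text
clock: 12.75
tcp_pos: [0.4997, 0.1777, 0.1229]
tcp_rot: [0.743, 0.669, -0.0, -0.001]
contact_force: [-1.2, -0.6, 1.4]
gripper_width: 0.0159
```

```bash
python3 -c "
from h import *
s=arm.read_state();print(s['tcp_pos'],s['contact_force'],s['ft_torque'])"
```

```text
[0.49967502 0.17768339 0.12292648] [-1.16965746 -0.64249989  1.44358578] [-0.04231532  0.30789766 -0.03341312]
```

Emit:
step_arm --pt "0 0 0.0005 0 0 0 -1" --pt "0 0 0.0008 0 0 0 -1" --pt "0 0 0.0008 0 0 0 -1"

```text
clock: 13.12
tcp_pos: [0.4999, 0.1778, 0.1229]
tcp_rot: [0.743, 0.669, 0.0, -0.001]
contact_force: [-3.4, -1.5, 5.2]
gripper_width: 0.016
```

Emit:
step_arm --pt "0 -0.0003 0.0008 0 0 0 -1" --pt "0 -0.0003 0.0012 0 0 0 -1" --pt "0 -0.0003 0.0012 0 0 0 -1"

```text
clock: 13.5
tcp_pos: [0.5001, 0.178, 0.1229]
tcp_rot: [0.743, 0.669, 0.001, -0.0]
contact_force: [-3.2, -0.9, 7.5]
gripper_width: 0.016
```

Emit:
step_arm --pt "0 -0.0003 0.0012 0 0 0 -1" --pt "0 -0.0003 0.0014 0 0 0 -1" --pt "0 -0.0003 0.0014 0 0 0 -1" --pt "0 -0.0003 0.0014 0 0 0 -1"

```text
clock: 14.0
tcp_pos: [0.5001, 0.1781, 0.1228]
tcp_rot: [0.743, 0.669, 0.001, -0.0]
contact_force: [-3.0, -0.5, 7.6]
gripper_width: 0.0156
```

Emit:
step_arm --pt "0 -0.0003 0.0015 0 0 0 -1" --pt "0 -0.0003 0.0016 0 0 0 -1" --pt "0 -0.0003 0.0016 0 0 0 -1" --pt "0 -0.0003 0.0016 0 0 0 -1" --pt "0 -0.0003 0.0016 0 0 0 -1" --pt "0 -0.0003 0.0016 0 0 0 -1" --pt "0 -0.0003 0.0016 0 0 0 -1"

```text
clock: 14.88
tcp_pos: [0.5002, 0.1782, 0.1228]
tcp_rot: [0.743, 0.669, 0.001, -0.0]
contact_force: [-3.7, -1.5, 10.2]
gripper_width: 0.0162
```

Emit:
step_arm --pt "0 -0.0003 0.0016 0 0 0 -1" --pt "0 -0.0003 0.0016 0 0 0 -1" --pt "0 -0.0003 0.0016 0 0 0 -1" --pt "0 -0.0003 0.0016 0 0 0 -1" --pt "0 -0.0003 0.0016 0 0 0 -1" --pt "0 -0.0003 0.0016 0 0 0 -1" --pt "0 -0.0003 0.0016 0 0 0 -1"

```text
clock: 15.75
tcp_pos: [0.5002, 0.1782, 0.1228]
tcp_rot: [0.743, 0.669, 0.001, 0.0]
contact_force: [-5.1, -1.4, 9.3]
gripper_width: 0.0159
```

Emit:
step_arm --pt "0 -0.0008 0.0006 0 0 0 -1" --pt "0 -0.001 0.0 0 0 0 -1" --pt "0 -0.001 -0.0003 0 0 0 -1"

```text
clock: 16.12
tcp_pos: [0.4993, 0.1782, 0.1229]
tcp_rot: [0.743, 0.669, 0.001, 0.0]
contact_force: [0.0, -1.0, -0.3]
gripper_width: 0.0163
```

Emit:
step_arm --pt "0 -0.0003 0 0 0 0 -0.4" --pt "0 -0.0003 0 0 0 0 -0.4" --pt "0 -0.0003 0 0 0 0 -0.4" --pt "0 -0.0003 0 0 0 0 -0.4"

```text
clock: 16.62
tcp_pos: [0.499, 0.1783, 0.1229]
tcp_rot: [0.743, 0.669, 0.001, 0.0]
contact_force: [0.6, -0.7, 0.2]
gripper_width: 0.0257
```

```bash
python3 - <<'E'
from h import *
s,im,c=cam('wrist');print(s['tcp_pos'],s['contact_force'],s['gripper_width'],R.from_quat(s['tcp_rot']).as_matrix().round(4))
_,im2,c2=cam('scene')
a=cv2.resize(im[170:410,220:420],None,fx=2,fy=2,interpolation=cv2.INTER_CUBIC)
b=cv2.resize(im2[217:297,384:438],None,fx=6,fy=6,interpolation=cv2.INTER_CUBIC)
save(np.hstack([a,b]),'w5.png')
E
```

```text
[0.49904907 0.17830136 0.1229124 ] [ 0.56816426 -0.66367022  0.23237735] 0.0256879897678267 [[ 0.105   0.9945  0.0024]
 [ 0.9945 -0.105   0.0015]
 [ 0.0017  0.0022 -1.    ]]
```

View pics/w5.png

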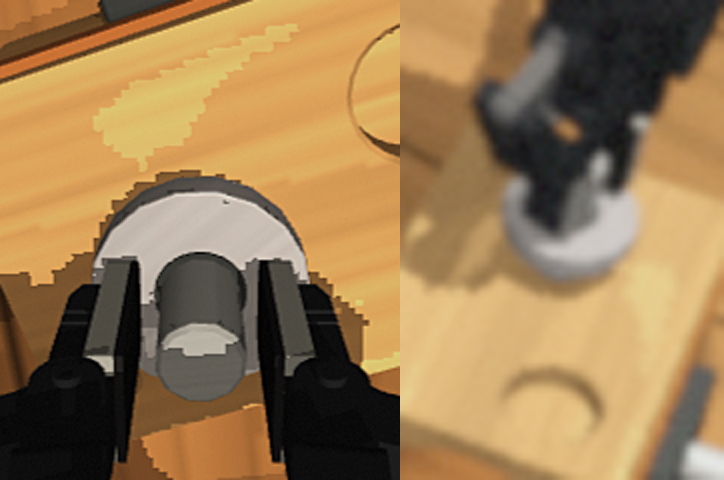

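Emit:
step_arm --pt "0 0.0003 0.002 0 0 0 -0.4" --pt "0 0.0003 0.004 0 0 0 -0.4" --pt "0 0.0003 0.006 0 0 0 -0.4" --pt "0 0.0003 0.008 0 0 0 -0.4" --pt "0 0.0003 0.01 0 0 0 -0.4" --pt "0 0.0003 0.012 0 0 0 -0.4"

```text
clock: 17.48
tcp_pos: [0.4994, 0.1782, 0.1109]
tcp_rot: [0.743, 0.669, 0.001, 0.0]
contact_force: [-0.6, 0.0, 1.4]
gripper_width: 0.0258
```

Emit:
step_arm --pt "0 0 0.002 0 0 0 -0.4" --pt "0 0 0.004 0 0 0 -0.4" --pt "0 0 0.006 0 0 0 -0.4" --pt "0 0 0.008 0 0 0 -0.4"

```text
clock: 17.98
tcp_pos: [0.4994, 0.1783, 0.1027]
tcp_rot: [0.743, 0.669, 0.001, 0.0]
contact_force: [-0.4, -0.0, -0.1]
gripper_width: 0.0257
```

Emit:
step_arm --pt "0 0 0.0005 0 0 0 -0.4" --pt "0 0 0.001 0 0 0 -0.4" --pt "0 0 0.0015 0 0 0 -0.4" --pt "0 0 0.002 0 0 0 -0.4" --pt "0 0 0.0025 0 0 0 -0.4"

```text
clock: 18.6
tcp_pos: [0.4994, 0.1783, 0.1002]
tcp_rot: [0.743, 0.669, 0.001, 0.0]
contact_force: [-0.6, -0.6, 0.5]
gripper_width: 0.0256
```

Emit:
step_arm --pt "0 0 0.0005 0 0 0 -0.4" --pt "0 0 0.001 0 0 0 -0.4" --pt "0 0 0.0015 0 0 0 -0.4"

```text
clock: 18.98
tcp_pos: [0.4995, 0.1783, 0.0999]
tcp_rot: [0.743, 0.669, 0.001, 0.0]
contact_force: [-4.5, -0.9, 10.6]
gripper_width: 0.0256
```

Emit:
step_arm --pt "0 -0.0004 0.0012 0 0 0 -0.4" --pt "0 -0.0004 0.0012 0 0 0 -0.4" --pt "0 -0.0004 0.0012 0 0 0 -0.4" --pt "0 -0.0004 0.0012 0 0 0 -0.4"

```text
clock: 19.48
tcp_pos: [0.4994, 0.1783, 0.0999]
tcp_rot: [0.743, 0.669, 0.002, 0.0]
contact_force: [-3.0, -0.3, 8.6]
gripper_width: 0.0256
```

Emit:
step_arm --pt "0 -0.0004 0.0012 0 0 0 -0.4" --pt "0 -0.0004 0.0013 0 0 0 -0.4" --pt "0 -0.0004 0.0013 0 0 0 -0.4" --pt "0 -0.0004 0.0013 0 0 0 -0.4" --pt "0 -0.0004 0.0013 0 0 0 -0.4" --pt "0 -0.0004 0.0013 0 0 0 -0.4"

```text
clock: 20.23
tcp_pos: [0.4994, 0.1783, 0.0999]
tcp_rot: [0.743, 0.669, 0.002, 0.001]
contact_force: [-2.8, -0.9, 8.8]
gripper_width: 0.0253
```

Emit:
step_arm --pt "0 -0.0004 0.0014 0.002 0 0 -0.4" --pt "0 -0.0004 0.0014 0.004 0 0 -0.4" --pt "0 -0.0004 0.0014 0.004 0 0 -0.4" --pt "0 -0.0004 0.0014 0.004 0 0 -0.4" --pt "0 -0.0004 0.0014 0.004 0 0 -0.4"

```text
clock: 20.85
tcp_pos: [0.4995, 0.1783, 0.0999]
tcp_rot: [0.743, 0.669, 0.001, -0.0]
contact_force: [-3.3, -2.0, 8.6]
gripper_width: 0.0257
```

```bash
python3 - <<'E'
from h import *
s=arm.read_state();print(s['tcp_pos'],s['contact_force'],s['ft_torque'],R.from_quat(s['tcp_rot']).as_matrix().round(4))
E
```

```text
[0.49946255 0.17831036 0.09987976] [-3.25036926 -1.98819134  8.6449701 ] [-0.26292324  0.51369585  0.05476127] [[ 1.046e-01  9.945e-01  4.000e-04]
 [ 9.945e-01 -1.046e-01  1.500e-03]
 [ 1.600e-03  2.000e-04 -1.000e+00]]
```

Now one sustained hold near 10 N.

Emit:
step_arm --pt "0 -0.0004 0.0015 0.002 0 0 -0.4" --pt "0 -0.0004 0.0016 0.002 0 0 -0.4" --pt "0 -0.0004 0.0016 0.002 0 0 -0.4" --pt "0 -0.0004 0.0016 0.002 0 0 -0.4" --pt "0 -0.0004 0.0016 0.002 0 0 -0.4" --pt "0 -0.0004 0.0016 0.002 0 0 -0.4"

```text
clock: 21.6
tcp_pos: [0.4995, 0.1783, 0.0998]
tcp_rot: [0.743, 0.669, 0.0, -0.001]
contact_force: [-3.8, -1.1, 9.9]
gripper_width: 0.0257
```

Emit:
step_arm --pt "0 -0.0004 0.0016 0.002 0 0 -0.4" --pt "0 -0.0004 0.0016 0.002 0 0 -0.4" --pt "0 -0.0004 0.0016 0.002 0 0 -0.4" --pt "0 -0.0004 0.0016 0.002 0 0 -0.4" --pt "0 -0.0004 0.0016 0.002 0 0 -0.4" --pt "0 -0.0004 0.0016 0.002 0 0 -0.4"

```text
clock: 22.35
tcp_pos: [0.4995, 0.1783, 0.0999]
tcp_rot: [0.743, 0.669, -0.0, -0.001]
contact_force: [-3.6, -1.4, 9.8]
gripper_width: 0.0257
```

Emit:
step_arm --pt "0 -0.0004 0.0006 0 0 0 -0.4" --pt "0 -0.0004 -0.0005 0 0 0 -0.4" --pt "0 -0.0004 -0.002 0 0 0 -0.4" --pt "0 0 -0.003 0 0 0 -0.1" --pt "0 0 -0.003 0 0 0 -0.1" --pt "0 0 -0.003 0 0 0 -0.1" --pt "0 0 -0.008 0 0 0 -0.1" --pt "0 0 -0.018 0 0 0 -0.1" --pt "0 0 -0.033 0 0 0 -0.1" --pt "0 0 -0.055 0 0 0 -0.1" --pt "0 0 -0.08 0 0 0 -0.1" --pt "0 0 -0.11 0 0 0 -0.1" --pt "0 0 -0.13 0 0 0 -0.1" --pt "0 0 -0.13 0 0 0 -0.1" --pt "0 0 -0.13 0 0 0 -0.1"

```text
clock: 24.22
tcp_pos: [0.4994, 0.178, 0.2296]
tcp_rot: [0.743, 0.669, -0.0, -0.001]
contact_force: [-0.6, -0.6, -0.1]
gripper_width: 0.0382
```

```bash
python3 - <<'E'
from h import *
s,im,c=cam('wrist');print(s['tcp_pos'],s['contact_force'],s['gripper_width'])
_,im2,c2=cam('scene')
a=im[80:430,170:470]
b=cv2.resize(im2[210:300,375:445],None,fx=5,fy=5,interpolation=cv2.INTER_CUBIC)[:350]
save(np.hstack([a,b]),'w6.png')
for z,p in((.1463,0),(.1,0)):
    T=np.array(c['T_tool_cam']);Rt=R.from_quat(s['tcp_rot']).as_matrix()
    q=np.array(c['camera_matrix'])@(T[:3,:3].T@(Rt.T@(np.array([.4995,.178,z])-s['tcp_pos'])-T[:3,3]));print('expect wrist px',z,(q/q[2]).round(1)-[170,80,0])
E
```

```text
[0.49941015 0.17798468 0.2295922 ] [-0.5610959  -0.59958292 -0.09010211] 0.03816154275566754
expect wrist px 0.1463 [149.6 173.8   1. ]
expect wrist px 0.1 [149.7 152.7   1. ]
```

View pics/w6.png

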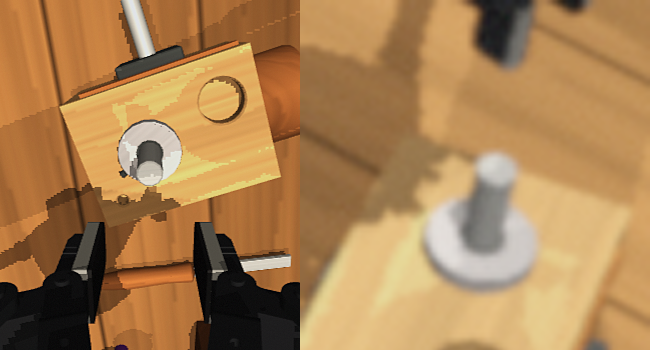

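The rod stands upright in the bore with the stop on the wood. The rod top and disc centre both appear at their predicted pixels, and the gripper is clear.

```bash
python3 -c "
from h import *
print(hand_in())"
```

```text
the job is handed in; nothing more can be done
None
```

The steel rod is standing on the bottom of the middle-sized hole with its stop down on the wood, and the job is handed in at about 24 s on the robot's clock.

- **Rod:** I lifted it out of the stand and lowered it slowly. It touched bottom about 48 mm down. I ramped the press up and then held it for about 1.75 s; the wrist read 10.2 N and 9.3 N during the hold. With the weight of rod and stop, the floor carried roughly 12 N.
- **Stop:** I slid it down with the part-open fingertips until it met the wood, where its top stood at the expected 100 mm. I kept it pressed for about 3.4 s at 8.6–10.6 N, the last 1.5 s at about 10 N.
- **Retreat:** I opened the fingers and lifted straight up; the wrist force fell back to about zero.

**Last checks:** In the final wrist picture the rod top and the stop's disc are where a rod on the bottom with its stop down should appear, and the scene view shows the stop lying flat. The arm was well clear. I did not compare the other objects' positions afterwards, but neither the arm nor the rod went near them.

**What was less clean:**
- During both presses there was a sideways force of 3–5 N that my small corrections did not fully remove.
- Force readings scatter by about 1 N. I read them only at the end of each move, so brief peaks in between were not seen. The highest I read was 10.6 N, against the 25 N limit.
- The networks' positions were off by 10–30 mm in places, so I used my own pixel measurements instead.

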